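Turn the generator's reversible intake plate to its winter side

TASK

Lift the reversible intake plate out of the wooden rack, turn it over and fit it on the two locating pins of the leaning intake panel, with its blue winter side facing outwards and the tab up. It must sit fully home, flat against the panel, and be let go; feel for the pins rather than forcing the plate, and leave the other things on the bench where they are.

Things in the scene. Friction and masses are not known exactly. Their poses are not given: they have to be found in the camera images.
- plate_mid (a point): Centre of the reversible plate, mid-thickness. 110 wide (x), 120 tall (y), 12 thick (z), 0.3 to 0.5 kg; +z face red (summer), -z face blue (winter). Two through holes on its centre line: 18.4 mm diameter at y = -35, 12.4 mm at y = +35, so either side can face out but never upside down. It starts upright in the rack's slot, tab up, blue side towards the robot.
- plate_tab (a point): Grip point on the plate's tab: 88 mm along the plate's +y from plate_mid, mid-thickness. The tab is 40 wide, 12 thick, half red and half blue, and stands 50 mm up from the middle of the top edge; its top is 22 mm beyond this point. Same axes as the plate.
- plate_blue (a point): Centre of the blue face, 6 mm along the plate's -z from plate_mid. Same axes as the plate.
- rack: Wooden parking rack, fixed: base 150 x 110 x 12 mm, two upright walls 130 long, 12 thick, 45 high leaving a 15 mm slot (wall tops 57 mm above the bench). Origin at the underside's centre, on the bench; x runs along the slot, z up. The plate's foot stands on the base, 12 mm above the bench, and lifts straight out.
- intake: Air intake, fixed: grey cowl 85 mm high, behind the panel. Origin on the bench below the panel's face centre; its -y is the side the panel faces (away from the robot), z up.
- panel: Aluminium panel on the intake, fixed, 130 wide, leaning back 25 degrees from upright. Origin on its front face, 110 mm above the bench; z = outward normal (away from the robot, 25 degrees up), y = up along the panel, x = along its width. Face from y = -75 to y = +62; nothing stands behind the tab above that. A plate fully home has its back flat on this face (plate_mid at about y = -1, z = +6 mm) and stays by the lean.
- pin_low (a point): On the panel's face at x = 0, y = -35: nominal foot of the thick pin, 16 mm diameter. Both pins stand 16 mm out along the panel's z, the last 3 mm tapering 2 mm in radius. They sit on one strip clamped anywhere from -10 to +10 mm along the panel's x from here: both shifted alike, different each time, shown by no reading, so found by touch or sight. The strip holds against side pushes under 40 N.
- pin_high (a point): On the panel's face at x = 0, y = +35: nominal foot of the thin pin, 10 mm diameter, 16 mm long, tapered tip. It is shifted along x by the same unknown amount as the thick one.
- case: Bystander: closed black tool case, 70 x 190 x 45 mm. Origin at underside centre.
- driver: Bystander: red screwdriver lying on the bench.
- funnel: Bystander: yellow funnel standing mouth down, 100 mm across, 110 high. Origin at underside centre.
- oilcan: Bystander: green can, 64 mm across, 120 high. Origin at underside centre.

How it is judged (in metres and radians):
On the way:
1. the plate is lifted clear of the rack (z of plate_mid in the frame of rack above 0.135 m), for 0.1 s.
At the end, for the whole second after the job is handed in: The plate hangs on both pins, tab up, blue face outwards, flat on the panel (blue face 9.5 to 14.5 mm from the panel's face, within 0.05 rad of parallel, its tall axis within 0.08 rad of the panel's), plate_mid within 13 mm sideways and 5 mm up or down of the panel's origin, at rest and released (z of plate_blue in the frame of panel between 0.0095 and 0.0145 m and x of plate_mid in the frame of panel between -0.013 and 0.013 m and y of plate_mid in the frame of panel between -0.005 and 0.005 m and y of plate_tab in the frame of panel above 0.07 m and angle between the z axis of plate_mid and the z axis of panel, either way round below 0.05 rad and angle between the y axis of plate_mid and the y axis of panel, either way round below 0.08 rad and linear speed of plate below 0.02 m/s); the robot touches nothing.
It fails at once if the plate is forced against the intake (over 60 N) (contact force between plate and intake above 60 N).
It fails at once if a bystander is moved more than 30 mm (distance of any of case, driver, funnel, oilcan from where it was at the start of the episode above 0.03 m).
It also fails if it takes over 61 s, if anything falls off the work surface, if the arm or the gripper's body presses on something with over 40 N, if the wrist force passes 120 N, or if a joint passes its speed limit or range.

ROBOT

A 6-joint arm with a two-finger parallel gripper is mounted at the origin on the work surface. World frame = base frame: x ahead of the robot, y to its left, z up, the work surface at z = 0. Lengths are in m, angles in degrees, forces in N, time in s.
With the tool pointing down it reaches from about 0.35 to 0.875 m from the base axis. Payload 4.2 kg.
Tool frame: the origin (TCP) lies on the centre line of the jaws, within the pads' length; the fingertips stand 19 mm ahead of it and the grasp point (between the pads) is the TCP; z points along the fingers, y is the line along which they close (so a half turn about z gives the same grasp; the last joint's range is limited). The gripper opens to 87 mm and grips with 3 to 60 N. Pads are 19 mm wide; open, the fingers measure 117 mm over their backs; the gripper's body (75 mm by 190 mm) begins 51 mm behind the grasp point.
Start: joints at [-53.48, 22.042, 0.453, 0, -68.411, -14.817], TCP at [0.231, -0.581, 0.242] pointing down, gripper open.
Joint ranges: [-179.83, 179.83], [-69.29, 118.12], [-61.27, 80.66], [-181.25, 117.63], [-171.15, -9.14], [-177.46, 177.46]. Speed limits (degrees/s): [159.86, 159.86, 180, 180, 180, 180].

INTERFACE

Orientations are given as a 3x3 rotation matrix whose columns are the frame's x, y, z axes.
In Python, from station import sense, capture, finish_job, search_frame, masks_of gives the robot as it stands.
- The arm moves only by the tool drive_tool, never from a script. Its argument "rows" is a list of rows, each a list of 7 numbers: the opening in per cent of the stroke, from 0 (shut) to 100 (fully open), then the shift along the world's x, y, z in mm, then the turn, a rotation vector about the world's x, y, z in rad. In form: [[fingers, dx, dy, dz, wx, wy, wz], ...]. A call has 1 to 5 rows; each row shifts and turns the commanded pose from where the row before left it; what a row does not reach is not made up. A row lasts 1/12 s, in which the tool goes at most 41.7 mm and 7.16 degrees, less where a joint would pass 70% of its speed; a pose out of reach is approached as far as the arm can. A call is refused whole if a number of a shift passes 41.7 or a number of a turn 0.125, either way. A call with a gripper value outside its range is refused whole. The fingers move at their own pace and stop on an object; the grip force is fixed at half the most. Time passes only in rows, so rows that do not move let the fingers close. It gives the time, the measured TCP pose, the force, the opening and the grip force at its end, in the units of the state.
- sense(): the state, without advancing time (a new reading comes with each control period).
- capture(name): name is "side" or "top"; returns a dict with "frame" (400x640x3 uint8, red, green, blue), "z_map" (400x640 float32, m along the optical axis (not along the pixel's ray), 0 where there is no reading), "fx", "fy", "cx", "cy" (pixels), "R" (3x3) and "t" (3): a world point X has camera coordinates R X + t. Camera axes: x right, y down, z forward; pixel columns grow to the right and rows downward; lengths in m; the calibration is good to about 2 mm. A picture is of the moment at which its call begins.
- finish_job(): hands the job in; it is judged then, once.
Trained networks look in a picture, given as the dict that the camera call returned (one of the last four; its "shot" number tells which), for a name from the list of things; names that differ only in an ending like _2 or _b are one class to them, and where a whole thing is asked for, a point or a joint stands for the part that bears it (a point fixed in the world has none). Each returns a list of dicts, best first, with "p" (0 to 1); they miss things now and then, are a little off and sometimes report something else, mostly with a low value. They report only what shows in the picture. A call takes as long as a camera call.
- search_frame(label, picture): "xy" ([column, row] in pixels, amid what is visible of it).
- masks_of(label, picture): "region" (400x640 bool, what is visible of it) and "xy" ([column, row] in pixels, amid what is visible of it).
The state is a dict: "time_s": time; "joints": joint angles; "joint_velocities": joint speeds; "effort": joint torques, N m; "tcp_pos": TCP position; "ee_rot": TCP orientation; "wrist_force": force on the tool from outside, world axes, zero at the start; "moment": the same for the moment, N m; "gripper_width": opening from 0.0 (shut) to 1.0 (fully open); "gripper_force": force on a finger pad.
Only numpy, scipy, OpenCV 4.12 (cv2) and the standard library are available. Lean on these libraries where they do the work, as an engineer would, in place of code of your own. Each camera call takes 0.05 s, during which the arm holds its last target. There are 200 camera calls.

## Working session

There is one attempt and no reset: what is moved stays moved. The work goes in short steps, Python scripts to look and compute and a tool call to move; the robot and the scene stay as the last step left them, time stands still between calls to the robot, and variables do not carry over. Pictures are saved under pics/ and viewed, at most 10 in all, crops included, and the job is handed in when it is done.

Besides the shell and the picture viewer there is one more tool, called after ">>>" by a JSON object that holds its "op" and its "data". drive_tool: Moves the arm, as the interface text tells. Its arguments: {"type":"object","properties":{"rows":{"type":"array"}},"required":["rows"]}

```bash
mkdir -p pics; ls
cat > h.py <<'E'
import numpy as np, cv2
from station import sense, capture, finish_job, search_frame, masks_of
def cloud(c):
    z=c["z_map"]; v,u=np.mgrid[:400,:640]
    P=np.stack([(u-c["cx"])/c["fx"]*z,(v-c["cy"])/c["fy"]*z,z],-1)
    return (P-c["t"])@c["R"], z>0
def save(c,n): cv2.imwrite(f"pics/{n}.png",c["frame"][:,:,::-1])
E
python3 - <<'E'
from h import *
np.set_printoptions(precision=3,suppress=True)
s=sense(); print(s)
for n in("side","top"):
    c=capture(n); save(c,n+"0"); W,ok=cloud(c)
    print(n,"cam at",-c["R"].T@c["t"], c["fx"],c["R"][2])
    for l in("plate_mid","rack","intake","panel","case","driver","funnel","oilcan","pin_low","pin_high"):
        try:
            m=masks_of(l,c)
            for d in m[:2]:
                r=d["region"]&ok; p=W[r]
                print(l,round(d["p"],2),d["xy"],len(p),np.median(p,0),np.percentile(p,2,0),np.percentile(p,98,0))
        except Exception as e: print(l,e)
E
```

```text
pics
{'time_s': 0.0, 'joints': array([-53.48 ,  22.09 ,   0.378,  -0.03 , -68.411, -14.816]), 'joint_velocities': array([-0.001,  0.027, -0.098,  0.063,  0.058, -0.009]), 'effort': array([  0.   , -39.067,  18.741,   4.22 ,   0.011,  -0.   ]), 'tcp_pos': array([ 0.231, -0.58 ,  0.24 ]), 'ee_rot': array([[-0.929, -0.37 , -0.001],
       [-0.37 ,  0.929,  0.002],
       [ 0.   ,  0.002, -1.   ]]), 'wrist_force': array([0.143, 0.057, 0.325]), 'moment': array([ 0.014, -0.011, -0.004]), 'gripper_force': 0.0, 'gripper_width': 1.0004719784231584}
side cam at [0.187 0.778 1.155] 452.514855370881 [ 0.289 -0.575 -0.765]
plate_mid 0.75 [331.9, 166.7] 510 [ 0.606 -0.127  0.115] [ 0.603 -0.192  0.036] [ 0.617 -0.085  0.185]
plate_mid 0.32 [314.9, 252.2] 4603 [0.532 0.173 0.086] [0.427 0.064 0.008] [0.632 0.239 0.166]
rack 0.65 [333.6, 187.9] 1034 [ 0.592 -0.118  0.016] [ 0.556 -0.215  0.002] [ 0.672 -0.07   0.063]
intake 0.81 [314.9, 252.7] 4611 [0.532 0.174 0.086] [0.43  0.064 0.006] [0.632 0.241 0.165]
panel 0.6 [288.8, 237.1] 659 [0.602 0.17  0.129] [0.569 0.083 0.002] [0.663 0.227 0.169]
case
[... 990 characters left out ...]
.095 0.048] [0.649 0.217 0.167]
case 0.7 [318.8, 144.3] 1232 [0.765 0.045 0.044] [ 0.725 -0.046  0.012] [0.809 0.135 0.05 ]
driver 0.59 [397.2, 159.8] 236 [ 0.718 -0.208  0.022] [ 0.697 -0.254 -0.001] [ 0.76  -0.088  0.029]
funnel 0.64 [186.1, 242.6] 694 [0.417 0.477 0.028] [0.373 0.441 0.005] [0.462 0.526 0.109]
oilcan 0.86 [476.8, 259.6] 554 [ 0.384 -0.437  0.115] [ 0.355 -0.478  0.003] [ 0.414 -0.421  0.124]
pin_low 0.61 [284.9, 184.6] 621 [0.606 0.155 0.13 ] [0.571 0.095 0.043] [0.651 0.22  0.167]
pin_low 0.57 [393.1, 157.6] 228 [ 0.722 -0.195  0.022] [ 0.7   -0.251 -0.001] [ 0.764 -0.083  0.029]
pin_high 0.78 [283.0, 183.1] 610 [0.607 0.158 0.13 ] [0.571 0.097 0.011] [0.651 0.222 0.167]
```

Run:
```python
from h import *
np.set_printoptions(precision=4,suppress=True)
a=cv2.imread("pics/side0.png")[130:290,210:410]; b=cv2.imread("pics/top0.png")[130:250,240:440]
cv2.imwrite("pics/crops.png",np.vstack([cv2.resize(a,None,fx=3,fy=3,interpolation=2)[:240*2-180+0],cv2.resize(b,None,fx=3,fy=3,interpolation=2)[:300]]))
cv2.imwrite("pics/crops.png",np.hstack([cv2.resize(a,(400,320)),cv2.resize(b,(400,240)) if 0 else cv2.copyMakeBorder(cv2.resize(b,(400,240)),0,80,0,0,0)]))
P=[];Q=[];T=[];N=[]
for n in("side","top"):
    c=capture(n); W,ok=cloud(c)
    hsv=cv2.cvtColor(c["frame"],cv2.COLOR_RGB2HSV)
    # plate: points in box
    box=ok&(abs(W[...,0]-.61)<.04)&(abs(W[...,1]+.14)<.09)&(W[...,2]>.075)
    p=W[box]; up=p[p[:,2]<.135]; 
    h=hsv[box]
    blue=(h[:,0]>95)&(h[:,0]<135)&(h[:,1]>80)
    bp=p[blue]; m=bp.mean(0); 
    print(n,"plate n",len(p),"blue",len(bp),"mean",m,"pct",np.percentile(p,[1,99],axis=0))
    if len(bp)>20:
        k=np.polyfit(bp[:,1],bp[:,0],1); print(" blue line x=k*y+c",k,"yaw normal deg",np.degrees(np.arctan(k[0])))
    for lo,hi in((.08,.128),(.14,.19)):
        q=p[(p[:,2]>lo)&(p[:,2]<hi)]
        if len(q): print("  band",lo,len(q),np.percentile(q,[2,50,98],axis=0).tolist())
    # panel plane via ransac-ish: normal away from robot
    box=ok&(W[...,0]>.55)&(W[...,0]<.69)&(W[...,1]>.06)&(W[...,1]<.25)&(W[...,2]>.03)&(W[...,2]<.19)
    p=W[box]; rng=np.random.default_rng(0); best=None
    for _ in range(800):
        t=p[rng.choice(len(p),3,False)]; nn=np.cross(t[1]-t[0],t[2]-t[0]); L=np.linalg.norm(nn)
        if L<1e-5: continue
        nn/=L; nn*=np.sign(nn[2])
        if abs(nn[2]-np.sin(np.radians(25)))>.08: continue
        k=abs((p-t[0])@nn)<.003
        if best is None or k.sum()>best.sum(): best=k
    q=p[best]; m=q.mean(0); nn=np.linalg.svd(q-m)[2][2]; nn*=np.sign(nn[2])
    print(" panel",len(p),len(q),"mean",m,"n",nn,"elev",np.degrees(np.arcsin(nn[2])),"yaw",np.degrees(np.arctan2(nn[1],nn[0])))
    xa=np.cross([0,0,1],nn); xa/=np.linalg.norm(xa); ya=np.cross(nn,xa)
    xa=xa if True else xa
    e=(p-m)
    print("  along x pct",np.percentile(q@xa,[1,99]),"along y",np.percentile((q-m)@ya,[1,99]),"m.xa",m@xa,"top z",q[:,2].max())
    pp=p[(e@nn>.006)&(e@nn<.03)]; print("  proud pts",len(pp)); 
    print(np.c_[pp@xa, (pp-m)@ya,(pp-m)@nn][:40])
```

```text
side plate n 417 blue 318 mean [ 0.6058 -0.1364  0.1228] pct [[ 0.603  -0.1927  0.0756]
 [ 0.6172 -0.0851  0.1867]]
 blue line x=k*y+c [0.028  0.6096] yaw normal deg 1.6057865978609513
  band 0.08 190 [[0.6031009409702749, -0.19210990026685298, 0.08083895260981547], [0.6055543096634923, -0.1284166507647329, 0.1041366731234365], [0.6170553165720397, -0.08519507656701736, 0.12730513762741288]]
  band 0.14 126 [[0.6038113449619893, -0.161144800211325, 0.14206288751322177], [0.6065429771405761, -0.13697715715319803, 0.1708743428219156], [0.6160051138426879, -0.1196447024218148, 0.18721349266977705]]
 panel 1573 380 mean [0.6098 0.1682 0.1166] n [0.8789 0.2151 0.4258] elev 25.203001266474352 yaw 13.75031433686836
  along x pct [-0.0533  0.0753] along y [-0.078  0.06 ] m.xa 0.018465386322908707 top z 0.17360435596458557
  proud pts 34
[[ 0.0032  0.033   0.0163]
 [ 0.0023  0.0337  0.0137]
 [ 0.0009  0.0335  0.011 ]
 [ 0.0068  0.0338  0.0155]
 [ 0.0056  0.034   0.0129]
 [ 0.0047  0.0346  0.0104]
 [ 0.0026  0.0335  0.0075]
 [ 0.0078  0.0308  0.0141]
 [ 0.008   0.033   0.0119]
 [ 0.0075  0.034
[... 1530 characters left out ...]
 0.0014 -0.0407  0.0158]
 [-0.0018 -0.04    0.0152]
 [ 0.0083 -0.0384  0.0145]
 [ 0.005  -0.0353  0.0146]
 [ 0.0018 -0.0338  0.0142]
 [-0.0013 -0.0339  0.0135]
 [-0.0041 -0.0401  0.0112]
 [ 0.0089 -0.0365  0.0117]
 [ 0.0057 -0.035   0.0114]
 [ 0.0023 -0.0305  0.0118]
 [-0.0006 -0.0338  0.0103]
 [-0.0035 -0.0373  0.0087]
 [ 0.0099 -0.0395  0.0078]
 [ 0.0064 -0.0342  0.0084]
 [ 0.0032 -0.0327  0.0081]
 [ 0.0049  0.0261  0.0145]
 [ 0.0016  0.0329  0.0156]
 [-0.0012  0.0294  0.014 ]
 [ 0.0053  0.032   0.013 ]
 [ 0.0026  0.0279  0.0112]
 [-0.0005  0.029   0.0108]
 [ 0.0059  0.0331  0.0102]
 [ 0.0028  0.0358  0.0102]
 [ 0.0002  0.0301  0.008 ]
 [ 0.0069  0.0297  0.0062]
 [ 0.0007  0.0345  0.0061]]
```

View pics/crops.png

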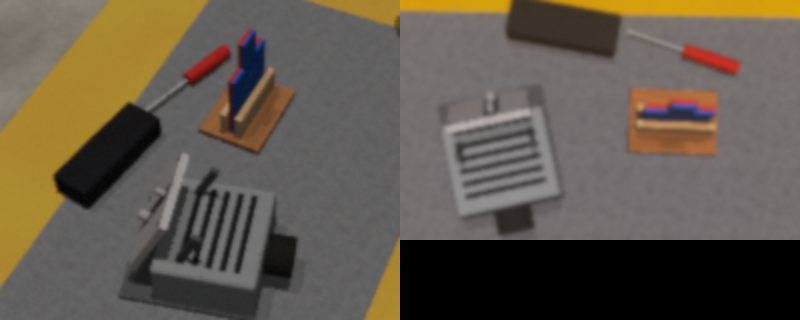

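View pics/top0.png

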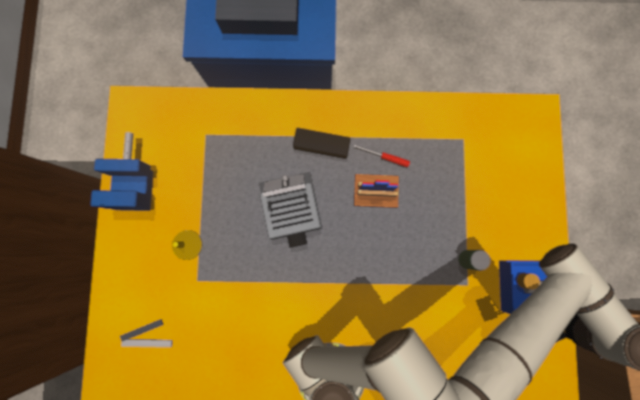

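The crops show the intake at about (290,210) in the top view. Its panel faces +x and both pins are visible. The plate stands in the rack at (378,185), blue side towards the robot. I'll start moving and check which way joint 6 turns.

>>> {"op": "drive_tool", "data": {"rows": [[100, 24, 27, 4, 0, 0, -0.1234], [100, 24, 27, 4, 0, 0, -0.1234], [100, 24, 27, 4, 0, 0, -0.1234], [100, 24, 27, 4, 0, 0, -0.1234], [100, 24, 27, 4, 0, 0, -0.1234]]}}

```text
time_s: 1.62
tcp_pos: [0.3499, -0.4468, 0.2615]
ee_rot: [[-0.973, 0.232, 0.0], [0.232, 0.973, -0.0], [-0.0, -0.0, -1.0]]
wrist_force: [1.3, -0.4, 0.5]
gripper_width: 1.0
gripper_force: 0.0
```

```bash
python3 -c "
from h import *
s=sense();print(s['joints'],s['tcp_pos'],s['ee_rot'])"
```

```text
[-3.55741501e+01  1.56522755e+01 -5.99116775e+00  4.24025814e-03
 -6.83411026e+01 -6.78243539e+01] [ 0.34994326 -0.44678851  0.26152846] [[-9.72788236e-01  2.31695957e-01  1.79373103e-04]
 [ 2.31695919e-01  9.72788238e-01 -2.12860377e-04]
 [-2.23810934e-04 -1.65508055e-04 -9.99999961e-01]]
```

>>> {"op": "drive_tool", "data": {"rows": [[100, 24, 28, 0, 0, 0, -0.1238], [100, 24, 28, 0, 0, 0, -0.1238], [100, 24, 28, 0, 0, 0, -0.1238], [100, 24, 28, 0, 0, 0, -0.1238], [100, 24, 28, 0, 0, 0, -0.1238]]}}

```text
time_s: 2.03
tcp_pos: [0.4658, -0.3118, 0.2615]
ee_rot: [[-0.675, 0.738, 0.001], [0.738, 0.675, -0.0], [-0.001, 0.0, -1.0]]
wrist_force: [-0.1, -0.3, 0.2]
gripper_width: 1.0
gripper_force: 0.0
```

>>> {"op": "drive_tool", "data": {"rows": [[100, 24, 28, 0, 0, 0, -0.1238], [100, 24, 28, 0, 0, 0, -0.1238], [100, 24, 28, 0, 0, 0, -0.1238], [100, 24, 28, 0, 0, 0, -0.1238], [100, 24, 28, 0, 0, 0, -0.1238]]}}

```text
time_s: 2.45
tcp_pos: [0.5856, -0.172, 0.2615]
ee_rot: [[-0.123, 0.992, 0.0], [0.992, 0.123, -0.0], [-0.0, 0.0, -1.0]]
wrist_force: [1.1, -0.5, 0.3]
gripper_width: 0.999
gripper_force: 0.0
```

>>> {"op": "drive_tool", "data": {"rows": [[100, 22, 27, 0, 0, 0, -0.123], [100, 0, 0, 0, 0, 0, 0], [100, 0, 0, 0, 0, 0, 0]]}}

```text
time_s: 2.7
tcp_pos: [0.6071, -0.1593, 0.2602]
ee_rot: [[-0.031, 1.0, -0.0], [0.999, 0.031, 0.019], [0.019, 0.0, -1.0]]
wrist_force: [0.1, -0.3, -0.4]
gripper_width: 1.001
gripper_force: 0.0
```

```bash
python3 -c "
from h import *
s=sense();print(s['joints'],s['joint_velocities'],s['tcp_pos'])"
```

```text
[  -0.4617614    21.80027533    3.19527508   -1.11884178  -71.43069175
 -177.41412246] [-1.65164456 -1.60448642 -1.88240151  0.27739642 -0.16790347 -0.46646564] [ 0.6071227  -0.15934678  0.26015878]
```

Run:
```python
import numpy as np
from scipy.spatial.transform import Rotation as Ro
az=np.radians(13.7);e=np.radians(25)
n=np.array([np.cos(e)*np.cos(az),np.cos(e)*np.sin(az),np.sin(e)]);px=np.array([-np.sin(az),np.cos(az),0]);py=np.cross(n,px)
for sgn in(1,-1):
  z=-py;y=sgn*n;x=np.cross(y,z);R=np.c_[x,y,z]
  for j1 in(26,30):
    for p in(0,20,40):
      M=(Ro.from_euler('ZY',[j1,90+p],degrees=True)).inv()*Ro.from_matrix(R)
      print(sgn,j1,p,M.as_euler('ZYZ',degrees=True)," j6=",270-M.as_euler('ZYZ',degrees=True)[2]," or j4 sum")
```

```text
1 26 0 [ -5.67301943  65.6117726  103.52689581]  j6= 166.47310418814783  or j4 sum
1 26 20 [ -7.22246592  45.73396805 106.2329711 ]  j6= 163.76702890039223  or j4 sum
1 26 40 [-11.85609496  25.98923143 111.86430511]  j6= 158.1356948890416  or j4 sum
1 30 0 [ -7.4563219   66.06930981 107.88231043]  j6= 162.11768957239957  or j4 sum
1 30 20 [ -9.44632486  46.27924893 111.40322076]  j6= 158.59677923780805  or j4 sum
1 30 40 [-15.3015358   26.70974215 118.57751478]  j6= 151.4224852218419  or j4 sum
-1 26 0 [ -5.67301943  65.6117726  -76.47310419]  j6= 346.47310418814783  or j4 sum
-1 26 20 [ -7.22246592  45.73396805 -73.7670289 ]  j6= 343.76702890039223  or j4 sum
-1 26 40 [-11.85609496  25.98923143 -68.13569489]  j6= 338.1356948890416  or j4 sum
-1 30 0 [ -7.4563219   66.06930981 -72.11768957]  j6= 342.11768957239957  or j4 sum
-1 30 20 [ -9.44632486  46.27924893 -68.59677924]  j6= 338.596779237808  or j4 sum
-1 30 40 [-15.3015358   26.70974215 -61.42248522]  j6= 331.4224852218419  or j4 sum
```

>>> {"op": "drive_tool", "data": {"rows": [[100, 1, 4, 0, 0, 0, 0.1234], [100, 1, 4, 0, 0, 0, 0.1234], [100, 1, 4, 0, 0, 0, 0.1234], [100, 1, 4, 0, 0, 0, 0.1234], [100, 1, 3, 0, 0, 0, 0.1234]]}}

```text
time_s: 3.12
tcp_pos: [0.6104, -0.1421, 0.2612]
ee_rot: [[-0.606, 0.796, -0.01], [0.796, 0.606, 0.015], [0.018, 0.001, -1.0]]
wrist_force: [-0.3, 0.1, -0.5]
gripper_width: 1.002
gripper_force: 0.0
```

>>> {"op": "drive_tool", "data": {"rows": [[100, 0, 0, 0, 0, 0, 0.1234], [100, 0, 0, 0, 0, 0, 0.1234], [100, 0, 0, 0, 0, 0, 0.1234], [100, 0, 0, 0, 0, 0, 0.1234], [100, 0, 0, 0, 0, 0, 0.1234]]}}

```text
time_s: 3.53
tcp_pos: [0.6103, -0.1424, 0.2611]
ee_rot: [[-0.954, 0.299, -0.018], [0.299, 0.954, 0.006], [0.019, 0.001, -1.0]]
wrist_force: [-0.0, -0.5, -0.0]
gripper_width: 1.002
gripper_force: 0.0
```

>>> {"op": "drive_tool", "data": {"rows": [[100, 0, 0, 0, 0, 0, 0.1234], [100, 0, 0, 0, 0, 0, 0.1234], [100, 0, 0, 0, 0, 0, 0.1234], [100, 0, 0, 0, 0, 0, 0.1234], [100, 0, 0, 0, 0, 0, 0.1234]]}}

```text
time_s: 3.95
tcp_pos: [0.6103, -0.1424, 0.2611]
ee_rot: [[-0.951, -0.309, -0.018], [-0.309, 0.951, -0.005], [0.019, 0.001, -1.0]]
wrist_force: [0.5, 0.5, -1.2]
gripper_width: 0.996
gripper_force: 0.0
```

>>> {"op": "drive_tool", "data": {"rows": [[100, 0, 0, 0, 0, 0, 0.1234], [100, 0, 0, 0, 0, 0, 0.1234], [100, 0, 0, 0, 0, 0, 0.1234], [100, 0, 0, 0, 0, 0, 0.1234], [100, 0, 0, 0, 0, 0, 0.1234]]}}

```text
time_s: 4.37
tcp_pos: [0.6104, -0.1424, 0.2611]
ee_rot: [[-0.597, -0.802, -0.012], [-0.802, 0.597, -0.014], [0.019, 0.001, -1.0]]
wrist_force: [-0.1, 0.2, -0.1]
gripper_width: 1.003
gripper_force: 0.0
```

>>> {"op": "drive_tool", "data": {"rows": [[100, 0, 0, 0, 0, 0, 0.1234], [100, 0, 0, 0, 0, 0, 0.1234], [100, 0, 0, 0, 0, 0, 0.1234], [100, 0, 0, 0, 0, 0, 0.1234], [100, 0, 0, 0, 0, 0, 0.1]]}}

```text
time_s: 4.78
tcp_pos: [0.6103, -0.1424, 0.2612]
ee_rot: [[-0.047, -0.999, -0.002], [-0.999, 0.047, -0.019], [0.019, 0.001, -1.0]]
wrist_force: [0.7, 0.2, 0.0]
gripper_width: 0.998
gripper_force: 0.0
```

```bash
python3 -c "
from h import *
s=sense();print(s['joints'],s['tcp_pos'],s['ee_rot'])"
```

```text
[  2.14155603  21.46208719   1.97120493   1.13037037 -70.67506911
  -5.20002911] [ 0.61030218 -0.14241366  0.26115406] [[-0.04678737 -0.99890258 -0.00213749]
 [-0.99872816  0.04681923 -0.01870885]
 [ 0.01878839  0.00125944 -0.99982269]]
```

>>> {"op": "drive_tool", "data": {"rows": [[100, 1, 1, 0, 0.0187, 0, 0.022], [100, 1, 1, -25, 0, 0, 0], [100, 0, 0, -25, 0, 0, 0], [100, 0, 0, -25, 0, 0, 0], [100, 0, 0, 0, 0, 0, 0]]}}

```text
time_s: 5.2
tcp_pos: [0.6091, -0.1399, 0.1805]
ee_rot: [[-0.032, -0.999, -0.013], [-0.999, 0.032, 0.002], [-0.001, 0.013, -1.0]]
wrist_force: [-0.9, -0.3, -1.5]
gripper_width: 1.001
gripper_force: 0.0
```

>>> {"op": "drive_tool", "data": {"rows": [[100, 0, 0, -12, 0, 0, 0], [100, 0, 0, -12, 0, 0, 0], [100, 0, 0, 0, 0, 0, 0]]}}

```text
time_s: 5.45
tcp_pos: [0.6119, -0.1399, 0.1609]
ee_rot: [[-0.03, -1.0, -0.005], [-1.0, 0.03, 0.0], [-0.0, 0.005, -1.0]]
wrist_force: [-0.3, -0.7, -1.2]
gripper_width: 1.001
gripper_force: 0.0
```

Run:
```python
from h import *
s=sense();print(s['tcp_pos'],s['ee_rot'],s['wrist_force'])
a=capture("side");b=capture("top")
A=cv2.resize(a["frame"][110:220,260:400],None,fx=2.8,fy=2.8);B=cv2.resize(b["frame"][130:240,310:450],None,fx=2.8,fy=2.8)
cv2.imwrite("pics/pre.png",np.hstack([A,B])[:,:,::-1])
```

```text
[ 0.61191745 -0.13991916  0.16092054] [[-3.00470318e-02 -9.99535153e-01 -5.16278572e-03]
 [-9.99548462e-01  3.00455064e-02  3.72781227e-04]
 [-2.17489429e-04  5.17165550e-03 -9.99986603e-01]] [-0.34434222 -0.65803401 -1.21710523]
```

View pics/pre.png

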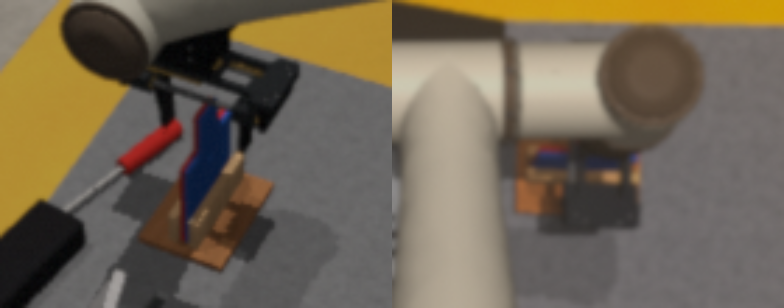

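The side view shows the tab standing between the two open fingers, with the tab at about (215,110) in the crop. I'll close on it.

>>> {"op": "drive_tool", "data": {"rows": [[0, 0, 0, 1, 0, 0, 0], [0, 0, 0, 0, 0, 0, 0], [0, 0, 0, 0, 0, 0, 0], [0, 0, 0, 0, 0, 0, 0], [0, 0, 0, 0, 0, 0, 0]]}}

```text
time_s: 5.97
tcp_pos: [0.6135, -0.1393, 0.1632]
ee_rot: [[-0.028, -1.0, -0.001], [-1.0, 0.028, 0.0], [-0.0, 0.001, -1.0]]
wrist_force: [-0.4, 0.2, 0.1]
gripper_width: 0.703
gripper_force: 0.0
```

>>> {"op": "drive_tool", "data": {"rows": [[0, 0, 0, 0, 0, 0, 0], [0, 0, 0, 0, 0, 0, 0], [0, 0, 0, 0, 0, 0, 0], [0, 0, 0, 0, 0, 0, 0], [0, 0, 0, 0, 0, 0, 0]]}}

```text
time_s: 6.38
tcp_pos: [0.6134, -0.1393, 0.1628]
ee_rot: [[-0.029, -1.0, -0.002], [-1.0, 0.029, 0.0], [-0.0, 0.002, -1.0]]
wrist_force: [-0.1, 0.2, -0.6]
gripper_width: 0.324
gripper_force: 0.0
```

>>> {"op": "drive_tool", "data": {"rows": [[0, 0, 0, 0, 0, 0, 0], [0, 0, 0, 0, 0, 0, 0], [0, 0, 0, 0, 0, 0, 0], [0, 0, 0, 0, 0, 0, 0], [0, 0, 0, 0, 0, 0, 0]]}}

```text
time_s: 6.8
tcp_pos: [0.6131, -0.1393, 0.1628]
ee_rot: [[-0.029, -1.0, -0.003], [-1.0, 0.029, 0.0], [-0.0, 0.003, -1.0]]
wrist_force: [-1.3, -0.1, 0.5]
gripper_width: 0.136
gripper_force: 30.0
```

>>> {"op": "drive_tool", "data": {"rows": [[0, 0, 0, 10, 0, 0, 0], [0, 0, 0, 10, 0, 0, 0], [0, 0, 0, 10, 0, 0, 0], [0, 0, 0, 10, 0, 0, 0], [0, 0, 0, 10, 0, 0, 0]]}}

```text
time_s: 7.22
tcp_pos: [0.6134, -0.1392, 0.2141]
ee_rot: [[-0.029, -1.0, -0.001], [-1.0, 0.029, 0.0], [-0.0, 0.001, -1.0]]
wrist_force: [-0.2, 0.2, -4.0]
gripper_width: 0.137
gripper_force: 30.0
```

>>> {"op": "drive_tool", "data": {"rows": [[0, 0, 0, 35, 0, 0, 0], [0, 0, 0, 35, 0, 0, 0], [0, 0, 0, 35, 0, 0, 0.1], [0, 0, 0, 35, 0, 0, 0.1218], [0, 0, 0, 0, 0, 0, 0.1218]]}}

```text
time_s: 7.63
tcp_pos: [0.6158, -0.1405, 0.3637]
ee_rot: [[0.316, -0.949, 0.016], [-0.949, -0.316, -0.004], [0.009, -0.014, -1.0]]
wrist_force: [-0.1, -1.1, -1.4]
gripper_width: 0.135
gripper_force: 30.0
```

>>> {"op": "drive_tool", "data": {"rows": [[0, 0, 0, 0, 0, 0, 0.1218], [0, 0, 0, 0, 0, 0, 0.1218], [0, 0, 0, 0, 0, 0, 0.1218], [0, 0, 0, 0, 0, 0, 0.1218], [0, 0, 0, 0, 0, 0, 0.1218]]}}

```text
time_s: 8.05
tcp_pos: [0.6131, -0.1392, 0.3536]
ee_rot: [[0.802, -0.598, -0.001], [-0.598, -0.802, -0.001], [-0.0, 0.001, -1.0]]
wrist_force: [0.3, -0.4, -2.9]
gripper_width: 0.135
gripper_force: 30.0
```

>>> {"op": "drive_tool", "data": {"rows": [[0, 0, 10, 0, 0, 0, 0.1218], [0, 0, 10, 0, 0, 0, 0.1218], [0, 0, 10, 0, 0, 0, 0.1218], [0, 0, 10, 0, 0, 0, 0.1218], [0, 0, 10, 0, 0, 0, 0.1218]]}}

```text
time_s: 8.47
tcp_pos: [0.613, -0.0888, 0.3536]
ee_rot: [[0.999, -0.032, 0.0], [-0.032, -0.999, -0.002], [0.0, 0.001, -1.0]]
wrist_force: [-0.2, 0.3, -4.6]
gripper_width: 0.135
gripper_force: 30.0
```

>>> {"op": "drive_tool", "data": {"rows": [[0, 0, 15, 0, 0, 0, 0.1218], [0, 0, 15, 0, 0, 0, 0.1218], [0, 0, 15, 0, 0, 0, 0.1218], [0, 0, 15, 0, 0, 0, 0.1218], [0, 0, 15, 0, 0, 0, 0.1218]]}}

```text
time_s: 8.88
tcp_pos: [0.613, -0.0136, 0.3536]
ee_rot: [[0.838, 0.546, 0.001], [0.546, -0.838, -0.001], [0.0, 0.002, -1.0]]
wrist_force: [0.8, 0.2, -4.1]
gripper_width: 0.131
gripper_force: 30.0
```

>>> {"op": "drive_tool", "data": {"rows": [[0, 5, 15, 0, 0, 0, 0.1218], [0, 5, 15, 0, 0, 0, 0.1218], [0, 5, 15, 0, 0, 0, 0.1218], [0, 5, 15, 0, 0, 0, 0.1218], [0, 5, 15, 0, 0, 0, 0.1218]]}}

```text
time_s: 9.3
tcp_pos: [0.6382, 0.0614, 0.3536]
ee_rot: [[0.375, 0.927, 0.002], [0.927, -0.375, -0.0], [0.0, 0.002, -1.0]]
wrist_force: [-0.3, 0.4, -2.8]
gripper_width: 0.137
gripper_force: 30.0
```

```bash
cat >> h.py <<'E'
from scipy.spatial.transform import Rotation as Ro
az=np.radians(13.72);e=np.radians(25)
n=np.array([np.cos(e)*np.cos(az),np.cos(e)*np.sin(az),np.sin(e)]);px=np.array([-np.sin(az),np.cos(az),0]);py=np.cross(n,px)
Rt=np.c_[np.cross(n,-py),n,-py]
M=(np.array([.6098,.1682,.1166])+np.array([.6113,.1584,.1164]))/2
# pin line foot (x=pin shift) : xa coordinate 3 mm; camera z bias 3.3mm; origin z=.110
def foot(xa=.003,zb=.0033):
    m=M-[0,0,zb]; m=m+px*(xa-m@px); return m+py*(.110-m[2])/py[2]
def rel(p,xa=.003): # coordinates of point in pin frame
    d=np.asarray(p)-foot(xa); return np.array([d@px,d@py,d@n])*1e3
E
python3 - <<'E'
from h import *
np.set_printoptions(precision=4,suppress=True)
s=sense();print(s['joints'],s['tcp_pos'],s['wrist_force'])
f=foot();print("foot",f,"target home tcp",f+py*.089+n*.006,"pre (80mm)",f+py*.089+n*.086)
print((Ro.from_matrix(Rt)*Ro.from_matrix(s['ee_rot']).inv()).as_rotvec())
E
```

```text
[ 19.9601  20.8741  14.4047   0.0637 -83.4389 138.0015] [0.6382 0.0614 0.3536] [-0.2884  0.3992 -2.7721]
foot [0.6146 0.1531 0.11  ] target home tcp [0.5833 0.1455 0.1932] pre (80mm) [0.6537 0.1627 0.227 ]
[-0.0322 -0.4403  0.6139]
```

>>> {"op": "drive_tool", "data": {"rows": [[0, 3, 20, 0, 0, 0, 0.124], [0, 3, 20, 0, 0, 0, 0.124], [0, 3, 20, 0, 0, 0, 0.124], [0, 3, 20, 0, 0, 0, 0.124], [0, 3, 20, 0, 0, 0, 0.124]]}}

```text
time_s: 9.72
tcp_pos: [0.6531, 0.1616, 0.3536]
ee_rot: [[-0.233, 0.972, 0.002], [0.972, 0.233, 0.001], [0.0, 0.002, -1.0]]
wrist_force: [0.2, -0.1, -3.6]
gripper_width: 0.136
gripper_force: 30.0
```

>>> {"op": "drive_tool", "data": {"rows": [[0, 0, 0, -10, 0.0258, -0.106, 0], [0, 0, 0, -10, 0.0258, -0.106, 0], [0, 0, 0, -10, 0.0258, -0.106, 0], [0, 0, 0, -10, 0.0258, -0.106, 0], [0, 0, 0, 0, 0, 0, 0]]}}

```text
time_s: 10.13
tcp_pos: [0.6433, 0.1558, 0.3027]
ee_rot: [[-0.227, 0.893, 0.389], [0.974, 0.208, 0.09], [-0.001, 0.4, -0.917]]
wrist_force: [-4.2, -2.0, -8.8]
gripper_width: 0.136
gripper_force: 30.0
```

Run:
```python
from h import *
np.set_printoptions(precision=4,suppress=True)
s=sense();print(s['joints'],s['tcp_pos'],s['wrist_force'])
print("rel mm",rel(s['tcp_pos']))
print((Ro.from_matrix(Rt)*Ro.from_matrix(s['ee_rot']).inv()).as_rotvec())
a=capture("side");b=capture("top")
A=cv2.resize(a["frame"][100:310,210:400],None,fx=2.1,fy=2.1);B=cv2.resize(b["frame"][100:310,210:400],None,fx=2.1,fy=2.1)
cv2.imwrite("pics/pre2.png",np.hstack([A,B])[:,:,::-1])
for c in(a,b):
    W,ok=cloud(c)
    hsv=cv2.cvtColor(c["frame"],cv2.COLOR_RGB2HSV)
    m=masks_of("plate_mid",c); print([ (round(d['p'],2),d['xy'],d['region'].sum()) for d in m])
    d=m[0]; p=W[d['region']&ok]; 
    q=(p-s['tcp_pos'])@s['ee_rot']*1e3 # tool frame
    print(np.percentile(q,[2,10,50,90,98],axis=0))
```

```text
[ 30.4687  12.9693 -10.8164   9.9324 -44.0679 156.8463] [0.6433 0.1558 0.3027] [-4.206  -2.0185 -8.7541]
rel mm [ -4.2083 162.5758 107.2754]
[ 0.0066 -0.0244  0.0108]
[(0.9, [263.6, 203.7], np.int64(305))]
[[-13.4288  -6.5805 -22.8087]
 [  5.207   -5.1353 -20.0158]
 [ 35.7665   0.3659  36.8186]
 [ 55.5971   4.9577 118.9879]
 [ 56.7607   5.1857 137.7379]]
[]Traceback (most recent call last):
  File "<stdin>", line 13, in <module>
IndexError: list index out of range
```

View pics/pre2.png

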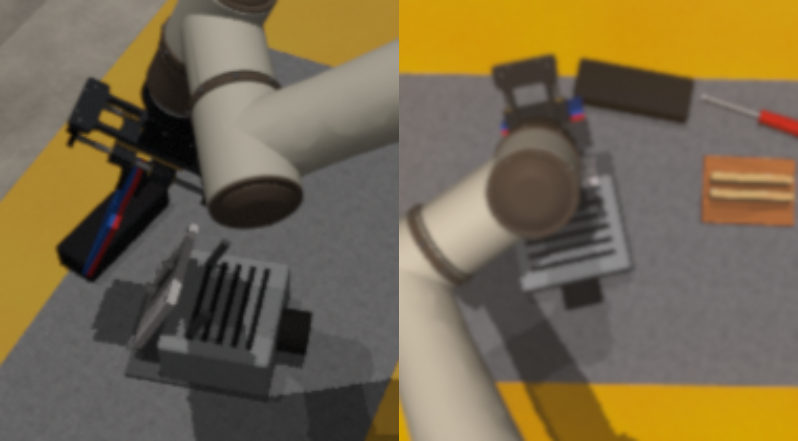

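>>> {"op": "drive_tool", "data": {"rows": [[0, 0, 0, 0, 0.0066, -0.0244, 0.0108], [0, 0, 0, 0, 0, 0, 0]]}}

```text
time_s: 10.5
tcp_pos: [0.655, 0.1611, 0.3154]
ee_rot: [[-0.238, 0.871, 0.431], [0.971, 0.211, 0.11], [0.005, 0.445, -0.896]]
wrist_force: [-0.2, -0.5, -4.3]
gripper_width: 0.132
gripper_force: 30.0
```

```bash
cat > st.py <<'E'
from h import *
import sys
np.set_printoptions(precision=4,suppress=True)
tx,ty,tn=map(float,sys.argv[1:4])
s=sense(); r=rel(s['tcp_pos']); d=np.array([tx,ty,tn])-r
F=s['wrist_force']
print("rel",r,"shift",d[0]*px+d[1]*py+d[2]*n,"F px,py,n",F@px,F@py,F@n,"Mom",s['moment'],"j4-6",s['joints'][3:])
print("rot",(Ro.from_matrix(Rt)*Ro.from_matrix(s['ee_rot']).inv()).as_rotvec())
E
python3 st.py -0.9 90.8 45
```

```text
rel [ -1.8365 168.8131 124.0927] shift [ -37.83     -8.272  -104.1299] F px,py,n -0.480498202868833 -3.796261471648056 -2.1511927300557345 Mom [-0.6554  1.5585 -0.0095] j4-6 [ 10.635  -41.8362 156.9349]
rot [-0.0105  0.0225 -0.0006]
```

>>> {"op": "drive_tool", "data": {"rows": [[0, -7.5, -1.7, -21, -0.0105, 0.0225, 0], [0, -7.5, -1.7, -21, 0, 0, 0], [0, -7.5, -1.7, -21, 0, 0, 0], [0, -7.5, -1.7, -21, 0, 0, 0], [0, -7.5, -1.7, -20, 0, 0, 0]]}}

```text
time_s: 10.92
tcp_pos: [0.6176, 0.1528, 0.2099]
ee_rot: [[-0.237, 0.881, 0.41], [0.971, 0.215, 0.1], [-0.0, 0.422, -0.907]]
wrist_force: [0.3, -0.2, -4.4]
gripper_width: 0.134
gripper_force: 30.0
```

>>> {"op": "drive_tool", "data": {"rows": [[0, 0, 0, 0, 0, 0, 0], [0, 0, 0, 0, 0, 0, 0], [0, 0, 0, 0, 0, 0, 0]]}}

```text
time_s: 11.17
tcp_pos: [0.6187, 0.1534, 0.2122]
ee_rot: [[-0.239, 0.879, 0.413], [0.971, 0.216, 0.101], [-0.0, 0.425, -0.905]]
wrist_force: [-0.1, 0.3, -3.7]
gripper_width: 0.139
gripper_force: 30.0
```

```bash
python3 st.py -0.9 90.8 30
python3 - <<'E'
from h import *
np.set_printoptions(precision=1,suppress=True)
s=sense();c=capture("side");save(c,"s3");W,ok=cloud(c)
m=masks_of("plate_mid",c)
for d in m[:1]:
    p=W[d['region']&ok]; q=(p-s['tcp_pos'])@s['ee_rot']*1e3; print(d['p'],len(p)); print(np.percentile(q,[2,10,50,90,98],axis=0))
im=c["frame"][160:290,220:340]; cv2.imwrite("pics/s3c.png",cv2.resize(im,None,fx=4,fy=4,interpolation=2)[:,:,::-1])
E
```

```text
rel [-0.7018 90.8789 46.8771] shift [-14.78    -3.8125  -7.2041] F px,py,n 0.364449010908684 -3.381042445821784 -1.6112688373866866 Mom [-0.4158  1.2929  0.034 ] j4-6 [ 16.3199 -26.9864 149.4944]
rot [-0.0005  0.0025 -0.0017]
0.84 428
[[-54.3 -10.1 -23.5]
 [-22.6  -4.8 -16.2]
 [ 21.4   3.7  60.3]
 [ 54.9   5.6 135.1]
 [ 56.3   5.9 214.5]]
```

View pics/s3c.png

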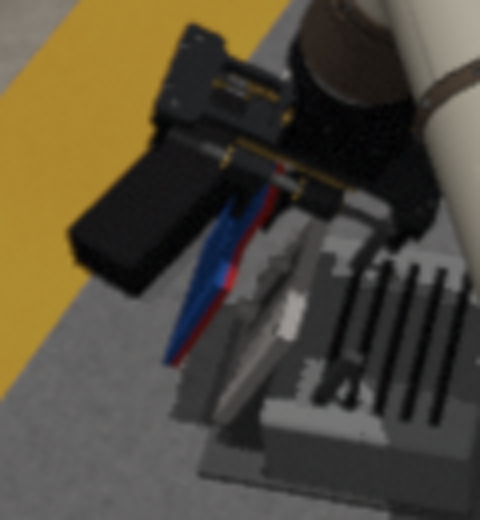

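The side crop shows the plate parallel to the panel and ahead of it, blue side outwards, with its foot edge at about (170,360). I'll move in along -n.

>>> {"op": "drive_tool", "data": {"rows": [[0, -3.5, -0.9, -1.7, 0, 0, 0], [0, -3.5, -0.9, -1.7, 0, 0, 0], [0, -3.5, -0.9, -1.7, 0, 0, 0], [0, -3.5, -0.9, -1.7, 0, 0, 0], [0, -3.5, -0.9, -1.7, 0, 0, 0]]}}

```text
time_s: 11.68
tcp_pos: [0.598, 0.1475, 0.2007]
ee_rot: [[-0.238, 0.881, 0.408], [0.971, 0.217, 0.1], [-0.001, 0.42, -0.907]]
wrist_force: [1.3, 0.7, -4.5]
gripper_width: 0.134
gripper_force: 30.0
```

>>> {"op": "drive_tool", "data": {"rows": [[0, 0, 0, 0, 0, 0, 0], [0, 0, 0, 0, 0, 0, 0]]}}

```text
time_s: 11.85
tcp_pos: [0.5983, 0.1476, 0.2009]
ee_rot: [[-0.239, 0.881, 0.408], [0.971, 0.217, 0.1], [-0.001, 0.42, -0.907]]
wrist_force: [0.8, -0.0, -4.0]
gripper_width: 0.131
gripper_force: 30.0
```

```bash
python3 st.py -0.9 90.8 18
```

```text
rel [-1.4921 89.5997 22.8841] shift [-4.9334 -0.595  -0.9763] F px,py,n -0.18135222708671772 -3.934207652034503 -1.0292652267863178 Mom [-0.4522  1.4406 -0.0374] j4-6 [ 18.1958 -24.6452 147.017 ]
rot [ 0.0014 -0.0021 -0.0015]
```

>>> {"op": "drive_tool", "data": {"rows": [[0, -0.6, 0.4, 1.1, 0, 0, 0], [0, -0.9, -0.2, -0.4, 0, 0, 0], [0, -0.9, -0.2, -0.4, 0, 0, 0], [0, -0.9, -0.2, -0.4, 0, 0, 0]]}}

```text
time_s: 12.18
tcp_pos: [0.5959, 0.148, 0.2013]
ee_rot: [[-0.239, 0.88, 0.41], [0.971, 0.217, 0.101], [-0.0, 0.422, -0.906]]
wrist_force: [1.2, 1.1, -5.1]
gripper_width: 0.137
gripper_force: 30.0
```

>>> {"op": "drive_tool", "data": {"rows": [[0, -0.9, -0.2, -0.4, 0, 0, 0], [0, -0.9, -0.2, -0.4, 0, 0, 0], [0, 0, 0, 0, 0, 0, 0]]}}

```text
time_s: 12.43
tcp_pos: [0.5936, 0.1476, 0.2]
ee_rot: [[-0.239, 0.881, 0.409], [0.971, 0.217, 0.101], [-0.0, 0.421, -0.907]]
wrist_force: [2.5, 2.8, -5.3]
gripper_width: 0.138
gripper_force: 30.0
```

```bash
python3 st.py -0.9 90.8 12
```

```text
rel [-0.4054 90.7464 18.4243] shift [-5.561  -1.8668 -2.6664] F px,py,n 2.111558239206566 -6.090593194531807 0.6090837463158761 Mom [0.4058 1.1039 0.3072] j4-6 [ 18.6968 -24.1724 146.2928]
rot [ 0.0003 -0.0013 -0.0019]
```

>>> {"op": "drive_tool", "data": {"rows": [[0, 0.2, 0.8, -0.7, 0, 0, 0], [0, -0.9, -0.2, -0.4, 0, 0, 0], [0, -0.9, -0.2, -0.4, 0, 0, 0], [0, 0, 0, 0, 0, 0, 0]]}}

```text
time_s: 12.77
tcp_pos: [0.5912, 0.1469, 0.1979]
ee_rot: [[-0.238, 0.882, 0.407], [0.971, 0.217, 0.099], [-0.001, 0.419, -0.908]]
wrist_force: [0.2, 0.6, -4.6]
gripper_width: 0.136
gripper_force: 30.0
```

```bash
python3 st.py -0.9 90.8 12
```

```text
rel [-0.5098 89.8639 15.2667] shift [-3.168  -1.1751 -0.5322] F px,py,n 0.5269782842308736 -4.357768006262085 -1.6470808033039719 Mom [-0.3073  1.5837  0.042 ] j4-6 [ 19.0556 -23.9468 145.8153]
rot [ 0.0022 -0.0035 -0.0008]
```

>>> {"op": "drive_tool", "data": {"rows": [[0, -0.9, -0.2, -0.4, 0, 0, 0], [0, -0.9, -0.2, -0.4, 0, 0, 0], [0, -0.9, -0.2, -0.4, 0, 0, 0], [0, 0, 0, 0, 0, 0, 0]]}}

```text
time_s: 13.1
tcp_pos: [0.5887, 0.1465, 0.1969]
ee_rot: [[-0.238, 0.882, 0.408], [0.971, 0.217, 0.099], [-0.001, 0.42, -0.908]]
wrist_force: [-0.5, -0.2, -4.1]
gripper_width: 0.133
gripper_force: 30.0
```

```bash
python3 st.py -0.9 90.8 12
```

```text
rel [-0.3448 90.019  12.4853] shift [-0.6163 -0.722   0.5028] F px,py,n -0.09943457994258688 -3.483039899317052 -2.1644169770810686 Mom [-0.4557  1.4878 -0.0338] j4-6 [ 19.4078 -23.5914 145.3789]
rot [ 0.0019 -0.003  -0.0009]
```

>>> {"op": "drive_tool", "data": {"rows": [[0, -0.9, -0.2, -0.4, 0, 0, 0], [0, -0.9, -0.2, -0.4, 0, 0, 0], [0, -0.9, -0.2, -0.4, 0, 0, 0], [0, -0.9, -0.2, -0.4, 0, 0, 0], [0, 0, 0, 0, 0, 0, 0]]}}

```text
time_s: 13.52
tcp_pos: [0.5855, 0.1461, 0.1957]
ee_rot: [[-0.238, 0.881, 0.409], [0.971, 0.217, 0.1], [-0.001, 0.421, -0.907]]
wrist_force: [0.0, 0.6, -3.9]
gripper_width: 0.136
gripper_force: 30.0
```

```bash
python3 st.py -0.3 90 6
```

```text
rel [ 0.0183 90.2996  9.1288] shift [-2.5563 -0.9518 -1.5939] F px,py,n 0.5401471157429485 -3.5739595462420772 -1.4861672055444655 Mom [-0.4531  1.2627 -0.0371] j4-6 [ 19.9053 -23.0884 144.7725]
rot [ 0.001  -0.0018 -0.0013]
```

>>> {"op": "drive_tool", "data": {"rows": [[0, -0.9, -0.2, -0.4, 0, 0, 0], [0, -0.9, -0.2, -0.4, 0, 0, 0], [0, -0.9, -0.2, -0.4, 0, 0, 0], [0, 0, 0, 0, 0, 0, 0]]}}

```text
time_s: 13.85
tcp_pos: [0.5844, 0.1464, 0.1959]
ee_rot: [[-0.239, 0.879, 0.412], [0.971, 0.216, 0.102], [0.001, 0.425, -0.905]]
wrist_force: [5.5, -0.7, -4.1]
gripper_width: 0.133
gripper_force: 30.0
```

```bash
python3 st.py -0.3 90 6
```

```text
rel [ 0.5621 90.8746  8.2948] shift [-1.4569 -1.2431 -1.7625] F px,py,n -1.9754651276912534 -5.9060888266968385 3.0021283730056445 Mom [-0.5205 -0.1245 -0.2877] j4-6 [ 20.3423 -22.6244 144.2872]
rot [-0.0012  0.0019 -0.0018]
```

>>> {"op": "drive_tool", "data": {"rows": [[0, 0.4, -0.4, -0.7, 0, 0, 0], [0, 0, 0, 0, 0, 0, 0]]}}

```text
time_s: 14.02
tcp_pos: [0.5847, 0.1461, 0.1953]
ee_rot: [[-0.239, 0.879, 0.412], [0.971, 0.216, 0.102], [0.001, 0.425, -0.905]]
wrist_force: [4.5, 0.2, -2.6]
gripper_width: 0.137
gripper_force: 30.0
```

```bash
python3 st.py 0 90 6
```

```text
rel [ 0.2922 90.267   8.2653] shift [-1.8156 -0.744  -1.1993] F px,py,n -0.8545353520310862 -4.255756812633076 2.8918441109493798 Mom [-0.0505 -0.0966 -0.1853] j4-6 [ 20.3325 -22.5267 144.341 ]
rot [-0.0014  0.0019 -0.0021]
```

>>> {"op": "drive_tool", "data": {"rows": [[0, -0.9, -0.2, -0.4, 0, 0, 0], [0, 0, 0, 0, 0, 0, 0]]}}

```text
time_s: 14.18
tcp_pos: [0.5846, 0.1463, 0.1954]
ee_rot: [[-0.24, 0.878, 0.414], [0.971, 0.216, 0.103], [0.001, 0.426, -0.905]]
wrist_force: [7.7, -0.1, -3.2]
gripper_width: 0.136
gripper_force: 30.0
```

```bash
python3 st.py 0 90 6
```

```text
rel [ 0.4348 90.4084  8.2266] shift [-1.6896 -0.8601 -1.3111] F px,py,n -1.886970845430917 -6.0494766142028364 5.412710538940541 Mom [-0.3291 -0.9815 -0.348 ] j4-6 [ 20.5196 -22.3481 144.1794]
rot [-0.002   0.0036 -0.0026]
```

Run:
```python
from h import *
np.set_printoptions(precision=1,suppress=True)
ms={"side":np.array([.6098,.1682,.1166]),"top":np.array([.6113,.1584,.1164])}
for k in("side","top"):
    c=capture(k);W,ok=cloud(c)
    hsv=cv2.cvtColor(c["frame"],cv2.COLOR_RGB2HSV)
    D=(W-ms[k])@np.c_[px,py,n]*1e3
    h=hsv[...,0];S=hsv[...,1]
    for nm,mk in(("blue",(h>100)&(h<130)&(S>110)),("red",((h<8)|(h>172))&(S>110))):
        b=mk&ok&(abs(D[...,2])<60)&(D[...,1]>-75)&(D[...,1]<120)&(abs(D[...,0])<80)
        q=D[b];print(k,nm,len(q)); 
        if len(q)>4:
            print(np.percentile(q,[2,25,50,75,98],axis=0))
            for lo,hi in((-70,-30),(-30,20),(20,65)):
                t=q[(q[:,1]>lo)&(q[:,1]<hi)]
                if len(t): print("   y",lo,len(t),"n med",np.median(t[:,2]),np.percentile(t[:,2],[10,90]))
    m=ok&(abs(D[...,2])<4)&(abs(D[...,1])<80)&(abs(D[...,0])<80)&(S<40)
    print("panel visible",m.sum(),np.median(D[m],0))
    if k=="side": cv2.imwrite("pics/s4.png",cv2.resize(c["frame"][170:290,220:330],None,fx=5,fy=5,interpolation=2)[:,:,::-1])
```

```text
side blue 280
[[-60.3 -49.    7.5]
 [ -8.8 -14.4  11.3]
 [  4.8  18.   12.1]
 [ 27.8  56.   12.4]
 [ 41.2 106.2  20.7]]
   y -70 33 n med 12.216944517482517 [10.5 12.8]
   y -30 111 n med 12.197932869710678 [10.9 12.7]
   y 20 83 n med 11.646197881405437 [ 8.6 12.4]
side red 91
[[-21.1 -52.4  -4.7]
 [ -5.9  35.6   1.2]
 [  6.5  57.1   2.3]
 [ 38.1 100.8   3.6]
 [ 41.  109.3   5.1]]
   y -70 6 n med 3.5722321907051944 [2.9 4.5]
   y -30 12 n med 3.0249574779875767 [2.  4.4]
   y 20 31 n med 2.6066613274867394 [1.1 4.1]
panel visible 99 [52.6  9.  -0.6]
top blue 75
[[-56.3 -45.5   9.1]
 [-50.4 -25.4  11.8]
 [-44.4  -8.7  12.3]
 [  9.4  29.2  12.7]
 [ 43.9  53.9  13.6]]
   y -70 16 n med 12.31867881277784 [11.9 13. ]
   y -30 37 n med 12.451900894945007 [11.7 13.3]
   y 20 22 n med 12.083444697459026 [ 9.4 12.5]
top red 3
panel visible 59 [56.6  6.9  0.1]
```

View pics/s4.png

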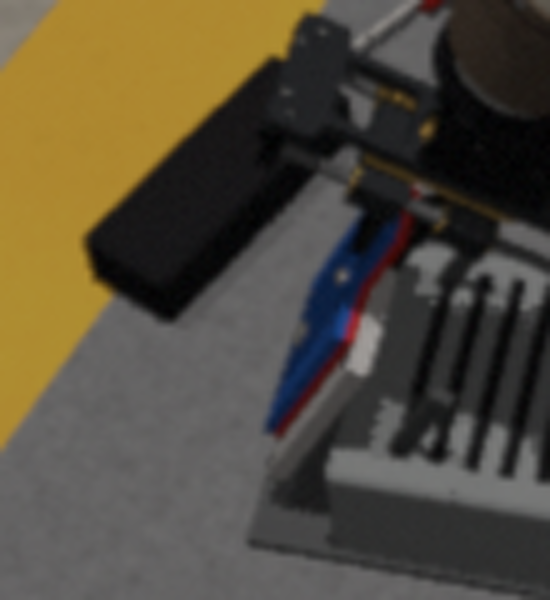

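The side crop shows the plate flush on the panel, with both pin tips in their holes at (343,275) and (300,328). The measured blue-face distance is about 12 mm. I'll relax the push and release.

>>> {"op": "drive_tool", "data": {"rows": [[0, 0.7, 0.2, 0.2, 0, 0, 0], [0, 0, 0, 0, 0, 0, 0], [20, 0, 0, 0, 0, 0, 0], [30, 0, 0, 0, 0, 0, 0], [45, 0, 0, 0, 0, 0, 0]]}}

```text
time_s: 14.7
tcp_pos: [0.5822, 0.1445, 0.1931]
ee_rot: [[-0.238, 0.882, 0.407], [0.971, 0.217, 0.098], [-0.002, 0.419, -0.908]]
wrist_force: [-0.1, -0.9, -0.8]
gripper_width: 0.271
gripper_force: 0.0
```

>>> {"op": "drive_tool", "data": {"rows": [[45, 0, 0, 0, 0, 0, 0], [45, 0, 0, 0, 0, 0, 0], [45, 0, 0, 0, 0, 0, 0], [45, 0, 0, 0, 0, 0, 0], [45, 0, 0, 0, 0, 0, 0]]}}

```text
time_s: 15.12
tcp_pos: [0.5829, 0.145, 0.1934]
ee_rot: [[-0.238, 0.881, 0.408], [0.971, 0.217, 0.099], [-0.001, 0.42, -0.907]]
wrist_force: [-0.9, 0.8, -0.4]
gripper_width: 0.447
gripper_force: 0.0
```

```bash
python3 st.py 0 130 8
```

```text
rel [-0.4135 89.4164  5.6231] shift [-14.6673  -3.1552  37.7858] F px,py,n 0.964082663533346 -0.08110699301700003 -0.7625877137473049 Mom [-0.2984  0.9302  0.006 ] j4-6 [ 20.3297 -22.6237 144.302 ]
rot [ 0.0015 -0.0024 -0.0012]
```

>>> {"op": "drive_tool", "data": {"rows": [[45, -2, -0.5, 9, 0, 0, 0], [45, -6.2, -1.5, 13.6, 0, 0, 0], [45, -6.2, -1.5, 13.6, 0, 0, 0], [45, -6.2, -1.5, 13.6, 0, 0, 0], [45, -6.2, -1.5, 13.6, 0, 0, 0]]}}

```text
time_s: 15.53
tcp_pos: [0.5558, 0.1384, 0.2574]
ee_rot: [[-0.238, 0.881, 0.408], [0.971, 0.217, 0.099], [-0.001, 0.42, -0.908]]
wrist_force: [0.3, 0.1, 0.2]
gripper_width: 0.452
gripper_force: 0.0
```

>>> {"op": "drive_tool", "data": {"rows": [[45, -6, -1.5, 20, 0, 0, 0], [45, -6, -1.5, 20, 0, 0, 0], [45, -6, -1.5, 20, 0, 0, 0], [45, -20, 0, 20, 0, 0, 0], [45, -20, 0, 20, 0, 0, 0]]}}

```text
time_s: 15.95
tcp_pos: [0.4977, 0.1337, 0.3575]
ee_rot: [[-0.237, 0.882, 0.408], [0.971, 0.216, 0.099], [-0.001, 0.42, -0.908]]
wrist_force: [-0.6, 1.4, -0.2]
gripper_width: 0.449
gripper_force: 0.0
```

>>> {"op": "drive_tool", "data": {"rows": [[45, -30, 0, 10, 0, 0, 0], [45, -30, 0, 10, 0, 0, 0], [45, -30, 0, 10, 0, 0, 0], [45, 0, 0, 0, 0, 0, 0], [45, 0, 0, 0, 0, 0, 0]]}}

```text
time_s: 16.37
tcp_pos: [0.4072, 0.1342, 0.3881]
ee_rot: [[-0.241, 0.88, 0.41], [0.971, 0.218, 0.103], [0.002, 0.423, -0.906]]
wrist_force: [0.0, -0.5, 0.7]
gripper_width: 0.45
gripper_force: 0.0
```

Run:
```python
from h import *
np.set_printoptions(precision=1,suppress=True)
print(sense()['wrist_force'])
ms={"side":np.array([.6098,.1682,.1166]),"top":np.array([.6113,.1584,.1164])}
for k in("side","top"):
    c=capture(k);W,ok=cloud(c)
    hsv=cv2.cvtColor(c["frame"],cv2.COLOR_RGB2HSV)
    D=(W-ms[k])@np.c_[px,py,n]*1e3
    h=hsv[...,0];S=hsv[...,1]
    b=(h>100)&(h<130)&(S>110)&ok&(abs(D[...,2])<30)&(D[...,1]>-75)&(D[...,1]<120)&(abs(D[...,0])<80)
    q=D[b];print(k,len(q)); print(np.percentile(q,[2,50,98],axis=0))
    g=q[q[:,2]>10]; A=np.c_[g[:,:2],np.ones(len(g))]; print("tilt rad",np.linalg.lstsq(A,g[:,2],rcond=None)[0]*1000)
    if k=="side": cv2.imwrite("pics/s5.png",cv2.resize(c["frame"][150:300,200:350],None,fx=4,fy=4,interpolation=2)[:,:,::-1])
```

```text
[ 0.  -0.5  0.7]
side 349
[[-62.1 -52.1   7.2]
 [ -1.6  30.3  11.8]
 [ 41.  105.   12.7]]
tilt rad [   -0.2    -2.5 11934.3]
top 328
[[-54.2 -49.1   9.3]
 [ -6.9  21.8  12.1]
 [ 43.6 101.3  13.4]]
tilt rad [    2.9    -0.3 12183.9]
```

View pics/s5.png

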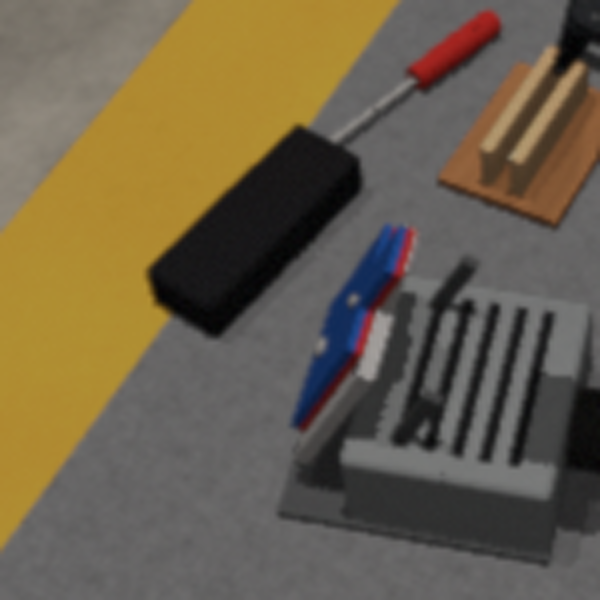

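The crop shows the plate hanging free and flat on the panel, blue side out and tab up. Pin tips show at (352,300) and (320,346), and the gripper is well clear. I'm handing in.

```bash
python3 -c "
from station import finish_job
print(finish_job())"
```

```text
the job is handed in; nothing more can be done
None
```

The plate hangs released on both pins, tab up, blue side out and flat on the panel (blue face measured about 12 mm from it); the job was handed in at about 16 s with no verdict returned.

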